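# Refit the grease filter of a downdraft hob

## Task

Put the grease filter back into the intake opening of the table-top hob: with the filter tilted, slip its long lip in under the ledge on the robot's side, push it in against the sprung strip until it stops, swing the other edge down and let the strip slide the short lip under the opposite ledge, so that the filter lies flat, flush and locked, and let go. The opening's frame never sits quite where the hob says, so work by feel; do not force it (never more than 60 N of filter against hob), and leave the loose things around it where they stand.

Things in the scene. Friction and masses are not known exactly. Their poses are not given: they have to be found in the camera images.
- cassette: Loose aluminium grease filter, 0.20 to 0.33 kg, lying flat on the island: a mesh in a frame 150 (x) by 180 (y) by 13 mm thick, a lip along each of its two 180 mm edges (-x the long lip, +x the short lip), 175 mm over both lips. Origin: centre of the frame's underside; z up, x from the long to the short lip.
- pull_tab (a point): The filter's solid upright pull tab, in the middle of its top: 10 mm thick (filter x), 64 mm long (y), rising from 13 to 37 mm above the filter's underside. The point lies in its middle, 27 mm above the underside.
- long_lip (a point): Middle of the free edge of the filter's long lip, at its underside (filter frame -93, 0, 0 mm). The lip sticks out 18 mm from the frame, is 4 mm thick and level with the frame's underside.
- short_lip (a point): Middle of the free edge of the filter's short lip, at its underside (filter frame 82, 0, 0 mm). The lip sticks out 7 mm, is 4 mm thick and level with the frame's underside.
- hob: Fixed table-top hob, 320 (x) by 480 (y) by 72 mm, cooking zone at +y, intake opening at -y. Origin: on the island under the opening's nominal middle; x to the cook's side, away from the robot. The opening's aluminium frame FLOATS on a rubber seal: opening, ledges, seat and strip sit together up to 8 mm off nominal in x and up to 6 mm in y, not measured; they stay put below 60 N. Not in z or yaw.
- seat (a point): Nominal middle of the opening at seat height (62 mm over the island). The seat runs all round inside, 13 mm wide at the sides; the opening is 186 mm wide (y), so 3 mm to spare each side, and 161 mm long between the ledges (x). A filter that misses it lands on the frame's top, at 75 mm. Seated, its underside is at this height, its top flush at 75 mm.
- robot_ledge (a point): Nominal middle of the robot-side ledge's edge, at its underside (hob frame -80.5, 0, 72 mm; really off with the frame). The ledge is 3 mm thick with a pocket 10 mm high under it. At a tilt of 18 degrees or less the long lip goes in until the filter's frame meets the ledge's edge; only then, once flat, does the short lip clear the other ledge, by up to 4 mm.
- strip_face (a point): Nominal middle of the face of the sprung strip in the robot-side pocket, 4 mm behind that ledge's edge (off with the frame). It gives up to 18 mm towards -x: 4 N at first touch, then 0.5 N per mm, 11 N with the flat filter fully in, and 1.2 N more per 10 mm/s of speed (damped). Let go, it slides the seated filter 7 to 11 mm to +x in about 0.3 s and locks it.
- cook_ledge (a point): Nominal middle of the cook-side ledge's edge, at its underside (hob frame 80.5, 0, 72 mm; off with the frame). Same ledge, 3 mm thick over a 10 mm pocket. To pass over it the short lip needs a tilt above 5 degrees. Locked, the filter's frame meets this edge, with 7 mm of each lip under its ledge and the filter's middle 5.5 mm to +x of the opening's.
- coffee_pot: Small steel coffee pot with a long handle standing on the cooking zone, 84 mm across, 85 mm tall. Leave alone. Origin: middle of its underside.
- pot_lid: Heavy stainless pot lid lying on the island, 174 mm across, 47 mm tall with its knob. Leave alone. Origin: middle of its underside.
- mortar: White ceramic mortar with its pestle, 120 mm across, 130 mm tall. Leave alone. Origin: middle of its underside.
- spatula: Beechwood spatula lying flat, 300 mm long. Leave alone. Origin: near its middle, at the underside.
- spice_jar: Single glass spice jar with steel cap, 43 mm across, 80 mm tall. Leave alone. Origin: middle of its underside.
- crock: Steel utensil crock with a green baster and a wooden handle, 108 mm across, 280 mm tall. Leave alone. Origin: middle of its underside.

How it is judged:
On the way:
1. the filter, tilted, has its long lip down in the opening and pushed in at the robot-side ledge (x of long_lip in the frame of hob between -0.115 and -0.079 m and z of long_lip in the frame of hob between 0.058 and 0.068 m and angle between cassette's own z axis and vertical above 0.07 rad), for 0.1 s.
At the end, for the whole second after the job is handed in: The filter lies released and at rest in the intake opening with both lips' undersides on the seat (within 3 mm of it, so flat and flush) and sprung forward with its short lip under the cook-side ledge and its long lip under the robot-side ledge (z of long_lip in the frame of hob between 0.06 and 0.065 m and z of short_lip in the frame of hob between 0.06 and 0.065 m and x of short_lip in the frame of hob between 0.077 and 0.098 m and y of cassette in the frame of hob between -0.011 and 0.011 m and linear speed of cassette below 0.01 m/s); the robot touches nothing.
It fails at once if the filter is pressed or knocked against the hob with more than 60 N (contact force between cassette and hob above 60 N).
It fails at once if one of the other loose things is moved by more than 15 mm (distance of any of coffee_pot, pot_lid, mortar, spatula, spice_jar, crock from where it was at the start of the episode above 0.015 m).
It also fails if it takes over 56 s, if anything falls off the work surface, if the arm or the gripper's body presses on something with over 40 N, if the wrist force passes 120 N, or if a joint passes its speed limit or range.

## Robot

A 6-joint arm with a two-finger parallel gripper is mounted at the origin on the work surface. World frame = base frame: x ahead of the robot, y to its left, z up, the work surface at z = 0. Lengths are in m, angles in rad, forces in N, time in s.
With the tool pointing down it reaches from about 0.375 to 0.825 m from the base axis. Payload 5.5 kg.
Tool frame: the origin (TCP) lies at the very end of the fingers, on their centre line; the grasp point (between the pads) lies arm.grip_point_offset behind it (arm.grip_point_offset is the distance from the TCP to the grasp point, in m); z points along the fingers, y is the direction in which the jaws open and shut (so a half turn about z gives the same grasp; the last joint's range is limited). The gripper opens to 85 mm and grips with 20 to 120 N. Pads are 22 mm wide; open, the fingers measure 114 mm over their backs; the gripper's body (76 mm by 85 mm) begins 54 mm behind the grasp point. The pads swing forward as they close: fully open they stand 13 mm farther back than shut.
Start: joints at [-1.277, 0.314, -0.047, 1.21, 0, 1.571], TCP at [0.174, -0.574, 0.231] pointing down, gripper open.
Joint ranges: [-2.67, 2.67], [-0.69, 1.73], [-1.03, 1.25], [-2.08, 2.16], [-1.42, 1.45], [-3.14, 3.14]. Speed limits (rad/s): [2.39, 2.39, 3.01, 3.14, 3.14, 3.14].

## Interface

Orientations are given as a unit quaternion [w, x, y, z].
In Python, from station import status, eyes, ticket, arm gives the robot as it stands.
- The arm moves only by the shell command python3 -m handwheel 'ROWS' [FORCE]. ROWS is JSON, a list of rows, each an object with "delta_rot": the turn, a rotation vector about the tool's x, y, z in rad, a list of three; "slide": the shift along the tool's x, y, z in cm, a list of three; "grip": the opening, from -1 (shut) to 1 (fully open), so that 0 is half open. A call has 1 to 20 rows; each row is the pose to reach, as a shift and turn from the pose commanded when the call began, along the tool's axes at that moment; what a row does not reach only later rows make up. A row lasts 1/8 s, in which the tool goes at most 62.5 mm and 10.7 degrees, less where a joint would pass 70% of its speed; a pose out of reach is approached as far as the arm can. A call with a gripper value outside its range is refused whole. The fingers move at their own pace and stop on an object; FORCE is the grip in N (left out, the last holds). Time passes only in rows, so rows that repeat a pose let the fingers close. It gives the time, the measured TCP pose, the force and the opening at its end, in the units of the state.
- status.observe(): the state, without advancing time (a new reading comes with each control period).
- eyes.snapshot(name): name is "side" or "top"; returns a dict with "image" (400x640x3 uint8, red, green, blue), "fx", "fy", "cx", "cy" (pixels), "R" (3x3) and "t" (3): a world point X has camera coordinates R X + t. Camera axes: x right, y down, z forward; pixel columns grow to the right and rows downward; lengths in m; the calibration is good to about 2 mm. A picture is of the moment at which its call begins. There is no depth.
- ticket.hand_in(): hands the job in, once; it reports no verdict.
The state is a dict: "clock": time; "joints": joint angles; "dq": joint speeds; "effort": joint torques, N m; "tcp_pos": TCP position; "tool_rot": TCP orientation; "force": force on the tool from outside, world axes, zero at the start; "wrist_torque": the same for the moment, N m; "finger_gap": finger opening in m.
Only numpy, scipy, OpenCV 4.12 (cv2) and the standard library are available. Lean on these libraries where they do the work, as an engineer would, in place of code of your own. Each camera call takes 0.05 s, during which the arm holds its last target. There are 200 camera calls.

## Working session

There is one attempt and no reset: what is moved stays moved. The work goes in short steps, Python scripts to look and compute and a shell command to move; the robot and the scene stay as the last step left them, time stands still between calls to the robot, and variables do not carry over. Pictures are saved under pics/ and viewed, about 8 in all and at most 12, crops included, and the job is handed in when it is done.

```bash
ls; mkdir -p pics; python3 - <<'E'
from station import status, eyes, arm
import cv2
print(status.observe()); print(arm.grip_point_offset)
for n in("top","side"):
    s=eyes.snapshot(n); cv2.imwrite(f"pics/{n}0.png",s["image"][...,::-1]); print(n,[s[k] for k in("fx","fy","cx","cy","R","t")])
E
```

```text
pics
{'clock': 0.0, 'joints': array([-1.27702606e+00,  3.14224819e-01, -4.80662650e-02,  1.21021013e+00,
       -4.07583125e-06,  1.57081134e+00]), 'dq': array([-0.00067216, -0.00073974,  0.00213749,  0.00094947, -0.00073887,
        0.0005276 ]), 'effort': array([-4.12820928e-04, -5.39590895e+01,  3.39749229e+01,  1.91446004e-02,
       -2.55699670e-04, -5.97307846e-06]), 'tcp_pos': array([ 0.1735694 , -0.57374333,  0.23044091]), 'tool_rot': array([-8.42962750e-04,  9.89232499e-01,  1.46350045e-01, -1.26783491e-04]), 'force': array([-0.12192562,  0.68021124,  0.28993678]), 'wrist_torque': array([0.0336143 , 0.00192065, 0.00255793]), 'finger_gap': 0.08558167428798986}
0.0187
top [464.31217645849745, 464.31217645849745, 324.89567469657794, 196.74096326180293, array([[ 0.008582  , -0.99981037, -0.01748043],
       [-0.98562186, -0.00550762, -0.16887634],
       [ 0.16874804,  0.01867839, -0.98548223]]), array([-0.01011152,  0.54161339,  1.59909585])]
side [395.2689824614488, 395.2689824614488, 318.79022661902764, 200.75698016746117, array([[-0.98443577, -0.17435908,  0.02202543],
       [-0.11285869,  0.5311247 , -0.8397437 ],
       [ 0.13471868, -0.8291595 , -0.54253609]]), array([0.53383163, 0.14274384, 1.27534419])]
```

View pics/top0.png

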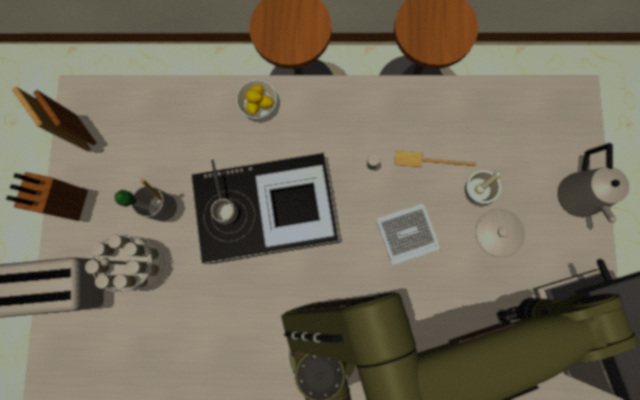

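View pics/side0.png

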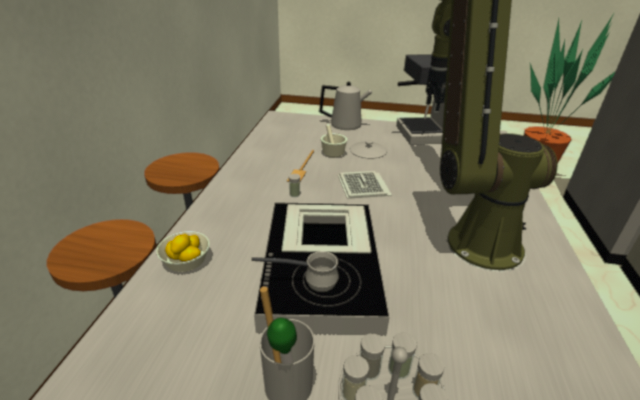

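The top view shows the hob with corners near (192,172), (325,153), (338,240) and (205,262), and the filter at about (408,233) with its tab at (407,232). The side view agrees with this. I'll take an enlarged crop of the top view.

```bash
python3 - <<'E'
import cv2
a=cv2.imread("pics/top0.png")[145:270,185:445]
cv2.imwrite("pics/crop0.png",cv2.resize(a,None,fx=3,fy=3,interpolation=cv2.INTER_CUBIC))
E
```

```text
(no output)
```

View pics/crop0.png

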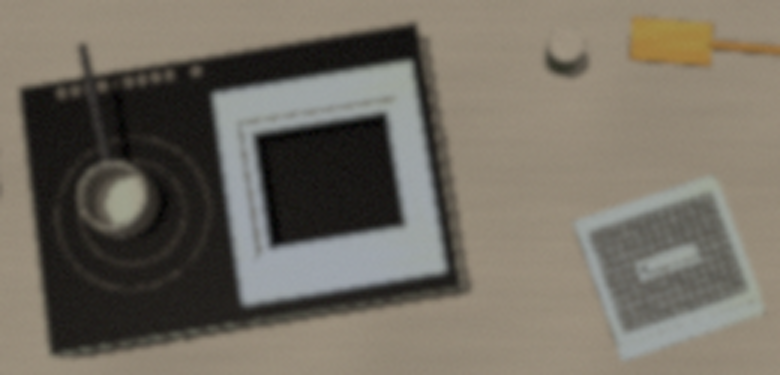

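```bash
cat > h.py <<'E'
import numpy as np, cv2
from station import status, eyes, arm
from scipy.spatial.transform import Rotation as Ro
def ray(s,u,v,z):
    R,t=np.array(s["R"]),np.array(s["t"]); d=R.T@[(u-s["cx"])/s["fx"],(v-s["cy"])/s["fy"],1]; c=-R.T@t
    return c+d*(z-c[2])/d[2]
def proj(s,X):
    p=np.array(s["R"])@X+s["t"]; return s["fx"]*p[0]/p[2]+s["cx"], s["fy"]*p[1]/p[2]+s["cy"]
E
python3 - <<'E'
from h import *
s=eyes.snapshot("top")
np.set_printoptions(precision=4,suppress=True)
def poly(name,pts,z):
    P=np.array([ray(s,185+(u+.5)/3-.5,145+(v+.5)/3-.5,z)[:2] for u,v in pts]); print(name,P.tolist() if 0 else P)
    if len(P)==4:
        e=np.roll(P,-1,0)-P; print(" sides",np.linalg.norm(e,axis=1),"ang",np.degrees(np.arctan2(e[:,1],e[:,0])),"mid",P.mean(0))
poly("hobtop",[(22,88),(415,25),(455,285),(52,348)],.072)
poly("plate",[(212,93),(413,60),(447,272),(240,306)],.075)
poly("hole",[(258,135),(387,115),(403,225),(272,245)],.062)
poly("cookledge line/left",[(240,122),(395,98),(258,255)],.075)
poly("cas",[(575,220),(717,177),(763,310),(622,360)],.004)
poly("tab",[(637,267),(698,246),(699,260),(640,280)],.037)
for n in("side",):
    a=eyes.snapshot(n)["image"][170:340,250:410,::-1]; cv2.imwrite("pics/side_crop.png",cv2.resize(a,None,fx=3.5,fy=3.5,interpolation=cv2.INTER_CUBIC))
E
```

```text
hobtop [[ 0.6161  0.4636]
 [ 0.6944  0.0013]
 [ 0.388  -0.0473]
 [ 0.313   0.4119]]
 sides [0.4689 0.3102 0.4653 0.3075] ang [ -80.3859 -170.9883   99.2867    9.6864] mid [0.5029 0.2074]
plate [[ 0.6105  0.2385]
 [ 0.6512  0.0032]
 [ 0.4026 -0.0381]
 [ 0.3621  0.198 ]]
 sides [0.2388 0.2521 0.2395 0.2517] ang [ -80.178  -170.5818   99.7344    9.2583] mid [0.5066 0.1004]
hole [[0.5632 0.1848]
 [0.5879 0.0335]
 [0.4579 0.0132]
 [0.4336 0.1649]]
 sides [0.1533 0.1316 0.1536 0.1311] ang [ -80.721  -171.1606   99.1052    8.7477] mid [0.5106 0.0991]
cookledge line/left [[0.5761 0.2045]
 [0.6056 0.0238]
 [0.4206 0.179 ]]
cas [[ 0.4723 -0.1913]
 [ 0.5255 -0.3625]
 [ 0.3664 -0.4124]
 [ 0.3064 -0.2449]]
 sides [0.1793 0.1667 0.1779 0.1743] ang [ -72.7314 -162.5736  109.6995   17.9239] mid [ 0.4176 -0.3028]
tab [[ 0.4133 -0.26  ]
 [ 0.4384 -0.3317]
 [ 0.422  -0.3324]
 [ 0.3981 -0.2632]]
 sides [0.0759 0.0164 0.0732 0.0155] ang [ -70.6896 -177.3648  109.0226   12.0074] mid [ 0.418  -0.2968]
```

View pics/side_crop.png

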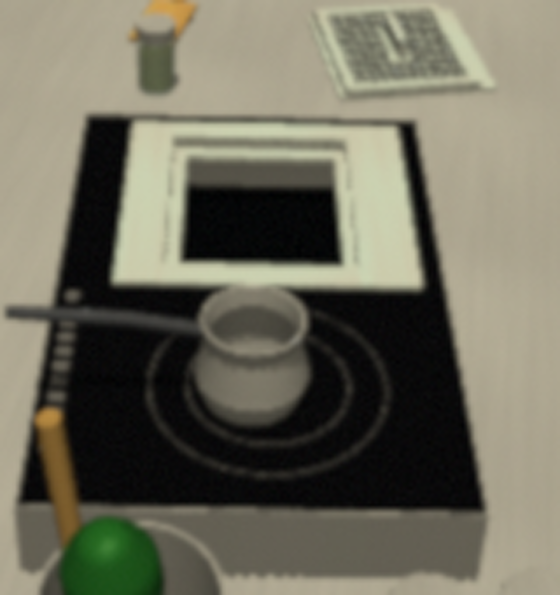

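The side crop shows the opening as in the top view, with ledge lines at crop x of about 170 and 350. I'll write a planning helper, then move above the tab.

```bash
cat >> h.py <<'E'
def toolR(yaw,tilt=0):
    # tool y=filter x, tool x=filter y, tool z=-filter z ; tilt>0 raises the +x (short-lip) edge
    return Ro.from_euler("z",yaw,degrees=True)*Ro.from_euler("y",-tilt,degrees=True)*Ro.from_matrix(np.array([[0,1,0],[1,0,0],[0,0,-1]]).T)
def cur():
    o=status.observe(); q=o["tool_rot"]; return np.array(o["tcp_pos"]),Ro.from_quat([q[1],q[2],q[3],q[0]]),o
def plan(p,R):
    p0,R0,o=cur(); print("slide cm",np.round(R0.inv().apply(np.array(p)-p0)*100,2),"rot",np.round((R0.inv()*R).as_rotvec(),3))
E
python3 - <<'E'
from h import *
s=eyes.snapshot("side")
for u,v in [(174,137),(346,139),(163,265),(358,268)]: print(ray(s,250+(u+.5)/3.5-.5,170+(v+.5)/3.5-.5,.075))
for u,v in [(313,10),(450,5),(494,85),(345,97)]: print("cas",ray(s,250+(u+.5)/3.5-.5,170+(v+.5)/3.5-.5,.004))
plan([.42,-.2985,.12],toolR(18.2))
E
```

```text
[0.60365198 0.02754645 0.075     ]
[ 0.44537608 -0.00242139  0.075     ]
[0.57216753 0.21262094 0.075     ]
[0.41442692 0.18423366 0.075     ]
cas [ 0.52241256 -0.37400452  0.004     ]
cas [ 0.36178932 -0.42194966  0.004     ]
cas [ 0.30504645 -0.24702403  0.004     ]
cas [ 0.46290743 -0.1882261   0.004     ]
slide cm [ 31.56 -19.23  11.1 ] rot [-1.000e-03 -1.000e-03 -1.595e+00]
```

```bash
R='{"slide":[31.6,-19.2,9.0],"delta_rot":[0,0,-1.595],"grip":1}'; python3 -m handwheel '[{"slide":[31.6,-19.2,5.0],"delta_rot":[0,0,-1.595],"grip":1},{"slide":[31.6,-19.2,5.0],"delta_rot":[0,0,-1.595],"grip":1},{"slide":[31.6,-19.2,5.0],"delta_rot":[0,0,-1.595],"grip":1},{"slide":[31.6,-19.2,5.0],"delta_rot":[0,0,-1.595],"grip":1},{"slide":[31.6,-19.2,5.0],"delta_rot":[0,0,-1.595],"grip":1},{"slide":[31.6,-19.2,5.0],"delta_rot":[0,0,-1.595],"grip":1},{"slide":[31.6,-19.2,11.0],"delta_rot":[0,0,-1.595],"grip":1},{"slide":[31.6,-19.2,11.0],"delta_rot":[0,0,-1.595],"grip":1},{"slide":[31.6,-19.2,11.0],"delta_rot":[0,0,-1.595],"grip":1},{"slide":[31.6,-19.2,11.0],"delta_rot":[0,0,-1.595],"grip":1},{"slide":[31.6,-19.2,11.0],"delta_rot":[0,0,-1.595],"grip":1}]'
python3 - <<'E'
from h import *
plan([.421,-.300,.017],toolR(18.2))
t=eyes.snapshot("top");s=eyes.snapshot("side")
a=t["image"][190:290,350:450,::-1];b=s["image"][130:230,310:410,::-1]
cv2.imwrite("pics/near.png",cv2.resize(np.hstack([a,b]),None,fx=4,fy=4,interpolation=cv2.INTER_CUBIC))
E
```

```text
clock: 1.62
tcp_pos: [0.4207, -0.2991, 0.1215]
tool_rot: [0.0, 0.587, 0.81, -0.0]
force: [0.1, 1.3, 0.5]
finger_gap: 0.0854
slide cm [-0.09  0.   10.45] rot [ 0.     0.    -0.001]
```

View pics/near.png

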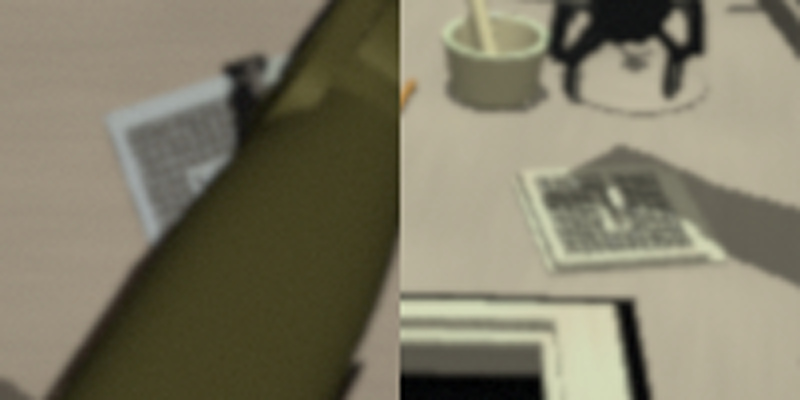

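Gripper fingers at side-crop x of about 570 and 675 straddle the tab at (612,210). I'll descend and grip.

```bash
python3 -m handwheel '[{"slide":[0,0,4],"delta_rot":[0,0,0],"grip":1},{"slide":[0,0,8],"delta_rot":[0,0,0],"grip":1},{"slide":[0,0,10.4],"delta_rot":[0,0,0],"grip":0.6},{"slide":[0,0,10.4],"delta_rot":[0,0,0],"grip":-0.2},{"slide":[0,0,10.4],"delta_rot":[0,0,0],"grip":-1},{"slide":[0,0,10.4],"delta_rot":[0,0,0],"grip":-1},{"slide":[0,0,10.4],"delta_rot":[0,0,0],"grip":-1},{"slide":[0,0,10.4],"delta_rot":[0,0,0],"grip":-1},{"slide":[0,0,10.4],"delta_rot":[0,0,0],"grip":-1},{"slide":[0,0,10.4],"delta_rot":[0,0,0],"grip":-1}]' 100
```

```text
clock: 2.98
tcp_pos: [0.4216, -0.2999, 0.019]
tool_rot: [0.001, 0.586, 0.81, -0.0]
force: [-0.4, 1.2, 6.0]
finger_gap: 0.0077
```

```bash
python3 -m handwheel '[{"slide":[0,0,-2],"delta_rot":[0,0,0],"grip":-1},{"slide":[0,0,-5],"delta_rot":[0,0,0],"grip":-1},{"slide":[0,0,-9],"delta_rot":[0,0,0],"grip":-1},{"slide":[0,0,-13],"delta_rot":[0,0,0],"grip":-1},{"slide":[0,0,-16],"delta_rot":[0,0,0],"grip":-1},{"slide":[0,0,-16],"delta_rot":[0,0,0],"grip":-1}]' 
python3 - <<'E'
from h import *
t=eyes.snapshot("top");s=eyes.snapshot("side")
p,R,o=cur(); print(p,R.as_quat(),o["force"],o["finger_gap"])
# predicted outline: filter frame origin = grasp with tip at z 0.019 -> underside 19mm beyond tip
ims=[]
for c,(r0,r1,c0,c1) in ((t,(160,290,340,470)),(s,(90,220,300,430))):
    im=np.ascontiguousarray(c["image"][r0:r1,c0:c1,::-1]); im=cv2.resize(im,None,fx=3,fy=3,interpolation=cv2.INTER_CUBIC)
    for x,y,z in [(-93,-90,0),(-93,90,0),(82,-90,0),(82,90,0)]:
        X=p+R.apply(np.array([y,x,19-z])/1000); u,v=proj(c,X); print(u,v)
        cv2.circle(im,(int((u-c0+.5)*3),int((v-r0+.5)*3)),3,(0,0,255),1)
    ims.append(im)
cv2.imwrite("pics/lift.png",np.hstack(ims))
E
```

```text
clock: 3.72
tcp_pos: [0.4223, -0.3002, 0.1802]
tool_rot: [0.003, 0.586, 0.81, 0.0]
force: [-0.1, -0.4, -2.0]
finger_gap: 0.0077
[ 0.42036206 -0.29886303  0.17686866] [ 5.86264617e-01  8.10119620e-01 -9.47905917e-06  4.21366323e-06] [-0.8169867   0.13101942 -2.47469159] 0.0076697066281092695
450.10218703017927 247.08005021532247
397.22010810158605 264.2777825628146
431.5052543925709 196.16618287682093
379.55805446804663 212.82376886722247
382.5038347109706 138.24079600632106
396.212198098042 158.54551637872993
339.5075289449019 139.9312427866066
348.8809371185592 160.74615234834948
```

View pics/lift.png

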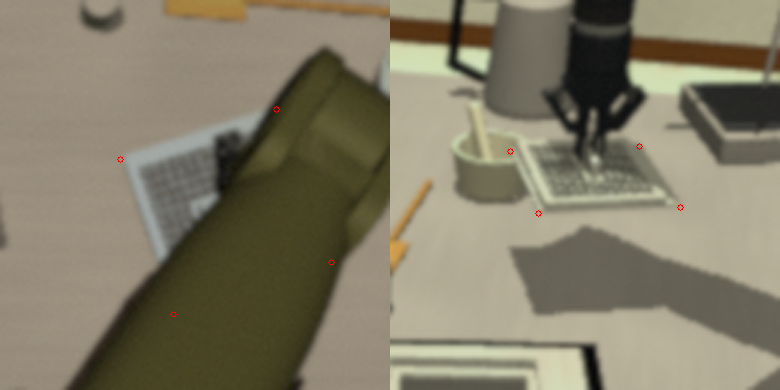

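The lift view shows the filter gripped and level, with its corners within about 2 px of prediction. I'll move it tilted above the opening.

```bash
cat >> h.py <<'E'
O=np.array([.510,.102,0]); YAW=9.5
def pose(px,pz,tilt,y=0,g=(0,0,19)):
    """TCP pose with long_lip at (px,y,pz) mm in opening frame; g = TCP in filter frame, mm"""
    H=Ro.from_euler("z",YAW,degrees=True); F=H*Ro.from_euler("y",-tilt,degrees=True)
    return O+H.apply(np.array([px,y,pz])/1e3)+F.apply((np.array([93,0,0])+g)/1e3), toolR(YAW,tilt)
def lip(g=(0,0,19)):
    p,R,o=cur(); H=Ro.from_euler("z",YAW,degrees=True)
    F=R*toolR(0).inv(); P=p-F.apply((np.array([93,0,0])+g)/1e3)
    f=H.inv().apply(o["force"]); m=(H.inv()*F).as_rotvec(degrees=True)
    print("t %.2f lip x y z mm"%o["clock"],np.round(H.inv().apply(P-O)*1e3,1),"rot",np.round(m,1),"F hob",np.round(f,1),"gap",round(o["finger_gap"],4))
E
python3 - <<'E'
from h import *
lip(); plan(*pose(-68,110,13))
E
```

```text
t 3.83 lip x y z mm [-246.5 -394.7  157.9] rot [-0.   0.   8.7] F hob [-0.8  0.3 -2.5] gap 0.0077
slide cm [35.   22.86  2.74] rot [-0.226 -0.017  0.151]
```

```bash
python3 -m handwheel '[{"slide":[4,2.6,0],"delta_rot":[-0.02,0,0.02],"grip":-1},{"slide":[9,6,0],"delta_rot":[-0.06,0,0.05],"grip":-1},{"slide":[14,9,0],"delta_rot":[-0.1,-0.01,0.08],"grip":-1},{"slide":[19,12.5,0],"delta_rot":[-0.14,-0.01,0.1],"grip":-1},{"slide":[24,16,0],"delta_rot":[-0.18,-0.01,0.12],"grip":-1},{"slide":[29,19,0.5],"delta_rot":[-0.2,-0.015,0.14],"grip":-1},{"slide":[33,21.5,1],"delta_rot":[-0.226,-0.017,0.151],"grip":-1},{"slide":[35,22.9,1.8],"delta_rot":[-0.226,-0.017,0.151],"grip":-1},{"slide":[35,22.9,2.7],"delta_rot":[-0.226,-0.017,0.151],"grip":-1},{"slide":[35,22.9,2.7],"delta_rot":[-0.226,-0.017,0.151],"grip":-1},{"slide":[35,22.9,2.7],"delta_rot":[-0.226,-0.017,0.151],"grip":-1},{"slide":[35,22.9,2.7],"delta_rot":[-0.226,-0.017,0.151],"grip":-1}]' 
python3 - <<'E'
from h import *
lip()
t=eyes.snapshot("top");s=eyes.snapshot("side"); lip()
p,R,o=cur(); ims=[]
H=Ro.from_euler("z",YAW,degrees=True)
for c,(r0,r1,c0,c1) in ((t,(140,270,235,365)),(s,(160,290,250,380))):
    im=np.ascontiguousarray(c["image"][r0:r1,c0:c1,::-1]); im=cv2.resize(im,None,fx=3,fy=3,interpolation=cv2.INTER_CUBIC)
    for x,y,z in [(-93,-90,0),(-93,90,0),(82,-90,0),(82,90,0)]:
        u,v=proj(c,p+R.apply(np.array([y,x,19-z])/1000)); cv2.circle(im,(int((u-c0+.5)*3),int((v-r0+.5)*3)),3,(0,0,255),1)
    for x,y in [(-80.5,-93),(-80.5,93),(80.5,-93),(80.5,93)]:
        u,v=proj(c,O+H.apply(np.array([x,y,75])/1000)); cv2.circle(im,(int((u-c0+.5)*3),int((v-r0+.5)*3)),3,(0,255,0),1)
    ims.append(im)
cv2.imwrite("pics/above.png",np.hstack(ims))
E
```

```text
clock: 5.32
tcp_pos: [0.5289, 0.1042, 0.1506]
tool_rot: [0.073, 0.642, 0.758, 0.086]
force: [0.6, -0.9, -3.0]
finger_gap: 0.0076
t 5.33 lip x y z mm [-67.4  -0.9 111.2] rot [ -0.  -13.   -0.1] F hob [ 0.4 -0.9 -3. ] gap 0.0076
t 5.42 lip x y z mm [-67.2  -0.6 111.3] rot [  0. -13.  -0.] F hob [-0.6  0.9 -3.8] gap 0.0076
```

View pics/above.png

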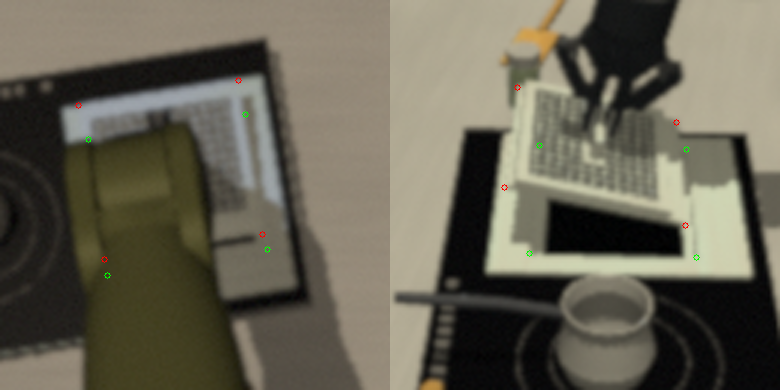

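The filter sits tilted above the opening. In the side half its lower edge runs from about (513,182) to (690,225), close to the prediction. I'll lower it carefully and watch the force.

```bash
python3 -m handwheel '[{"slide":[0,-0.2,1],"delta_rot":[0,0,0],"grip":-1},{"slide":[0,-0.45,2],"delta_rot":[0,0,0],"grip":-1},{"slide":[0,-0.65,2.8],"delta_rot":[0,0,0],"grip":-1},{"slide":[0,-0.7,3.1],"delta_rot":[0,0,0],"grip":-1},{"slide":[0,-0.7,3.1],"delta_rot":[0,0,0],"grip":-1}]' >/dev/null; python3 -c "from h import *; lip()"
python3 -m handwheel '[{"slide":[0,-0.05,0.2],"delta_rot":[0,0,0],"grip":-1},{"slide":[0,-0.1,0.4],"delta_rot":[0,0,0],"grip":-1},{"slide":[0,-0.1,0.4],"delta_rot":[0,0,0],"grip":-1}]' >/dev/null; python3 -c "from h import *; lip()"
python3 -m handwheel '[{"slide":[0,-0.05,0.2],"delta_rot":[0,0,0],"grip":-1},{"slide":[0,-0.1,0.4],"delta_rot":[0,0,0],"grip":-1},{"slide":[0,-0.1,0.4],"delta_rot":[0,0,0],"grip":-1}]' >/dev/null; python3 -c "from h import *; lip()"
```

```text
t 6.05 lip x y z mm [-67.5  -0.1  78.8] rot [  0.  -12.9   0. ] F hob [ 0.4 -0.2 -2.1] gap 0.0074
t 6.42 lip x y z mm [-67.4  -0.1  74.9] rot [  0. -13.   0.] F hob [-0.3  0.4 -2.4] gap 0.0075
t 6.80 lip x y z mm [-67.7  -0.1  70.6] rot [  0.  -12.9   0. ] F hob [ 0.1  0.3 -2.3] gap 0.0076
```

The lip is already below the frame top with no contact, so y fits. I'll go on down to the seat.

```bash
python3 -m handwheel '[{"slide":[0,-0.05,0.2],"delta_rot":[0,0,0],"grip":-1},{"slide":[0,-0.1,0.4],"delta_rot":[0,0,0],"grip":-1},{"slide":[0,-0.1,0.4],"delta_rot":[0,0,0],"grip":-1}]' >/dev/null; python3 -c "from h import *; lip()"
python3 -m handwheel '[{"slide":[0,-0.05,0.15],"delta_rot":[0,0,0],"grip":-1},{"slide":[0,-0.05,0.3],"delta_rot":[0,0,0],"grip":-1},{"slide":[0,-0.05,0.3],"delta_rot":[0,0,0],"grip":-1}]' >/dev/null; python3 -c "from h import *; lip()"
python3 -m handwheel '[{"slide":[0,-0.05,0.15],"delta_rot":[0,0,0],"grip":-1},{"slide":[0,-0.05,0.15],"delta_rot":[0,0,0],"grip":-1}]' >/dev/null; python3 -c "from h import *; lip()"
```

```text
t 7.17 lip x y z mm [-67.8  -0.1  66.5] rot [  0.  -12.9   0. ] F hob [-0.4 -0.3 -2.7] gap 0.0077
t 7.55 lip x y z mm [-67.4  -0.1  63.6] rot [  0. -13.   0.] F hob [-0.4  0.2 -2. ] gap 0.0076
t 7.80 lip x y z mm [-67.6  -0.1  62.1] rot [  0. -13.   0.] F hob [ 0.1  0.5 -3.5] gap 0.0075
```

```bash
python3 -c "
from h import *; plan(*pose(-67.5,63.3,10))"
```

```text
slide cm [0.01 0.12 0.36] rot [ 0.052 -0.     0.   ]
```

```bash
python3 -m handwheel '[{"slide":[0,0.1,0.35],"delta_rot":[0.052,0,0],"grip":-1},{"slide":[0,0.1,0.35],"delta_rot":[0.052,0,0],"grip":-1},{"slide":[0,0.1,0.35],"delta_rot":[0.052,0,0],"grip":-1}]' >/dev/null; python3 -c "from h import *; lip()"
python3 -m handwheel '[{"slide":[0.1,0,0],"delta_rot":[0,0,0],"grip":-1},{"slide":[0.2,0,0],"delta_rot":[0,0,0],"grip":-1}]' >/dev/null; python3 -c "from h import *; lip()"
python3 -m handwheel '[{"slide":[0.1,0,0],"delta_rot":[0,0,0],"grip":-1},{"slide":[0.1,0,0],"delta_rot":[0,0,0],"grip":-1}]' >/dev/null; python3 -c "from h import *; lip()"
python3 -m handwheel '[{"slide":[0.1,0,0],"delta_rot":[0,0,0],"grip":-1},{"slide":[0.1,0,0],"delta_rot":[0,0,0],"grip":-1}]' >/dev/null; python3 -c "from h import *; lip()"
```

```text
t 8.18 lip x y z mm [-67.8  -0.1  63.3] rot [  0. -10.   0.] F hob [-0.8  0.2 -2.4] gap 0.0073
t 8.43 lip x y z mm [-67.9   1.8  63.5] rot [ -0. -10.   0.] F hob [-0.2 -1.6 -2.1] gap 0.0075
t 8.68 lip x y z mm [-67.5   2.1  63.7] rot [ -0.1 -10.    0. ] F hob [-0.7 -5.  -0.5] gap 0.0075
t 8.93 lip x y z mm [-67.2   2.3  63.8] rot [ -0.2 -10.   -0. ] F hob [ 0.2 -7.5 -0.6] gap 0.0077
```

```bash
python3 -m handwheel '[{"slide":[-0.3,0,0],"delta_rot":[0,0,0],"grip":-1},{"slide":[-0.6,0,0],"delta_rot":[0,0,0],"grip":-1},{"slide":[-0.7,0,0],"delta_rot":[0,0,0],"grip":-1},{"slide":[-0.7,0,0],"delta_rot":[0,0,0],"grip":-1}]' >/dev/null; python3 -c "from h import *; lip()"
python3 -m handwheel '[{"slide":[-0.1,0,0],"delta_rot":[0,0,0],"grip":-1},{"slide":[-0.1,0,0],"delta_rot":[0,0,0],"grip":-1}]' >/dev/null; python3 -c "from h import *; lip()"
python3 -m handwheel '[{"slide":[-0.1,0,0],"delta_rot":[0,0,0],"grip":-1},{"slide":[-0.1,0,0],"delta_rot":[0,0,0],"grip":-1}]' >/dev/null; python3 -c "from h import *; lip()"
```

```text
t 9.43 lip x y z mm [-67.6  -3.   63.5] rot [  0. -10.   0.] F hob [ 0.2  1.  -3.1] gap 0.0074
t 9.68 lip x y z mm [-67.7  -4.1  63.5] rot [  0. -10.   0.] F hob [ 0.8  0.4 -3. ] gap 0.0074
t 9.93 lip x y z mm [-67.4  -4.4  63.7] rot [  0.1 -10.    0. ] F hob [ 0.5  3.1 -1.9] gap 0.0077
```

Y walls at about +1.8 and -4.2 mm, so the centre is -1.2. I'll centre the filter and slide it in.

```bash
python3 -m handwheel '[{"slide":[0.4,0,0],"delta_rot":[0,0,0],"grip":-1},{"slide":[0.4,-0.3,-0.05],"delta_rot":[0,0,0],"grip":-1},{"slide":[0.4,-0.6,-0.1],"delta_rot":[0,0,0],"grip":-1},{"slide":[0.4,-0.9,-0.16],"delta_rot":[0,0,0],"grip":-1},{"slide":[0.4,-1.2,-0.2],"delta_rot":[0,0,0],"grip":-1},{"slide":[0.4,-1.2,-0.2],"delta_rot":[0,0,0],"grip":-1}]' >/dev/null; python3 -c "from h import *; lip()"
for i in 1 2; do python3 -m handwheel '[{"slide":[0,-0.2,-0.04],"delta_rot":[0,0,0],"grip":-1},{"slide":[0,-0.4,-0.07],"delta_rot":[0,0,0],"grip":-1},{"slide":[0,-0.4,-0.07],"delta_rot":[0,0,0],"grip":-1}]' >/dev/null; python3 -c "from h import *; lip()"; done
```

```text
t 10.68 lip x y z mm [-80.1  -1.2  63.4] rot [  0. -10.   0.] F hob [ 0.6 -0.1 -2.4] gap 0.0078
t 11.05 lip x y z mm [-83.6  -1.   63.5] rot [  0. -10.   0.] F hob [ 0.1 -0.9 -2.4] gap 0.0078
t 11.43 lip x y z mm [-85.9  -1.   64.1] rot [  0.  -10.2   0. ] F hob [ 5.1  1.3 -2.6] gap 0.0077
```

```bash
for i in 1 2 3 4; do python3 -m handwheel '[{"slide":[0,-0.2,-0.04],"delta_rot":[0,0,0],"grip":-1},{"slide":[0,-0.4,-0.07],"delta_rot":[0,0,0],"grip":-1},{"slide":[0,-0.4,-0.07],"delta_rot":[0,0,0],"grip":-1}]' >/dev/null; python3 -c "from h import *; lip()"; done
```

```text
t 11.80 lip x y z mm [-89.1  -1.   64.4] rot [  0.  -10.3   0. ] F hob [ 7.   0.5 -3.6] gap 0.0077
t 12.18 lip x y z mm [-92.2  -1.   64.7] rot [  0.  -10.4   0. ] F hob [ 8.4  0.4 -3.2] gap 0.0073
t 12.55 lip x y z mm [-95.5  -1.   64.9] rot [  0.  -10.5   0. ] F hob [ 9.5  1.4 -3.7] gap 0.0073
t 12.93 lip x y z mm [-97.5  -1.   65.5] rot [  0.  -10.7   0. ] F hob [13.3  0.8 -3.2] gap 0.0078
```

```bash
for i in 1 2; do python3 -m handwheel '[{"slide":[0,-0.2,-0.04],"delta_rot":[0,0,0],"grip":-1},{"slide":[0,-0.3,-0.05],"delta_rot":[0,0,0],"grip":-1},{"slide":[0,-0.3,-0.05],"delta_rot":[0,0,0],"grip":-1}]' >/dev/null; python3 -c "from h import *; lip()"; done
```

```text
t 13.30 lip x y z mm [-97.9  -1.   66.3] rot [  0.  -10.9   0. ] F hob [17.9  0.9 -5.3] gap 0.0075
t 13.68 lip x y z mm [-98.3  -1.   67.1] rot [  0.  -11.2   0. ] F hob [22.9 -0.1 -6. ] gap 0.0076
```

Hard stop felt at lip x of about -97.5, with force rising from 9.5 to 23 N. The tilted-insertion milestone is met. Next I'll work out the swing-down relative to the commanded pose.

```bash
python3 - <<'E'
from h import *
p0,R0=pose(-109.7,63.3,10,-1.2)
for X,Z,t in [(-108,62.5,8),(-107,62,6),(-107,62,4),(-107,61.5,2),(-107,61,0)]:
    p,R=pose(X,Z,t,-1.2); print(t,np.round(R0.inv().apply(p-p0)*100,2),np.round((R0.inv()*R).as_rotvec(),3))
E
```

```text
8 [0.   0.21 0.43] [ 0.035 -0.     0.   ]
6 [0.   0.35 0.83] [0.07 0.   0.  ]
4 [-0.    0.39  1.16] [ 0.105 -0.    -0.   ]
2 [-0.    0.41  1.54] [0.14 0.   0.  ]
0 [0.   0.41 1.92] [ 0.175 -0.     0.   ]
```

```bash
python3 -m handwheel '[{"slide":[0,0.1,0.2],"delta_rot":[0.018,0,0],"grip":-1},{"slide":[0,0.2,0.43],"delta_rot":[0.035,0,0],"grip":-1},{"slide":[0,0.28,0.63],"delta_rot":[0.053,0,0],"grip":-1},{"slide":[0,0.35,0.83],"delta_rot":[0.07,0,0],"grip":-1},{"slide":[0,0.35,0.83],"delta_rot":[0.07,0,0],"grip":-1}]' >/dev/null; python3 -c "
from h import *; lip()
p0,R0=pose(-107,62,6,-1.2)
for X,Z,t in [(-107,62,4),(-107,61.5,2),(-107,61,0)]:
    p,R=pose(X,Z,t,-1.2); print(t,np.round(R0.inv().apply(p-p0)*100,2),np.round((R0.inv()*R).as_rotvec(),3))
"
```

```text
t 14.30 lip x y z mm [-97.6  -1.   64.8] rot [ 0.  -6.9  0. ] F hob [17.8 -0.3  0.3] gap 0.0076
4 [-0.    0.06  0.33] [0.035 0.    0.   ]
2 [-0.   0.1  0.7] [0.07 0.   0.  ]
0 [0.   0.14 1.08] [0.105 0.    0.   ]
```

```bash
python3 -m handwheel '[{"slide":[0,0.03,0.16],"delta_rot":[0.018,0,0],"grip":-1},{"slide":[0,0.06,0.33],"delta_rot":[0.035,0,0],"grip":-1},{"slide":[0,0.06,0.33],"delta_rot":[0.035,0,0],"grip":-1}]' >/dev/null; python3 -c "from h import *; lip()"
python3 -m handwheel '[{"slide":[0,0.02,0.18],"delta_rot":[0.018,0,0],"grip":-1},{"slide":[0,0.04,0.36],"delta_rot":[0.035,0,0],"grip":-1},{"slide":[0,0.04,0.36],"delta_rot":[0.035,0,0],"grip":-1}]' >/dev/null; python3 -c "from h import *; lip()"
```

```text
t 14.68 lip x y z mm [-97.8  -1.   64.5] rot [ 0.  -4.9  0. ] F hob [16.7 -0.8  0.5] gap 0.0074
t 15.05 lip x y z mm [-98.   -0.9  64. ] rot [ 0.  -2.9  0. ] F hob [17.   0.2  1. ] gap 0.0075
```

```bash
python3 -m handwheel '[{"slide":[0,0.02,0.19],"delta_rot":[0.018,0,0],"grip":-1},{"slide":[0,0.04,0.38],"delta_rot":[0.035,0,0],"grip":-1},{"slide":[0,0.04,0.38],"delta_rot":[0.035,0,0],"grip":-1}]' >/dev/null; python3 -c "from h import *; lip()"
python3 -m handwheel '[{"slide":[0,0,0.1],"delta_rot":[0.016,0,0],"grip":-1},{"slide":[0,0,0.2],"delta_rot":[0.016,0,0],"grip":-1},{"slide":[0,0,0.2],"delta_rot":[0.016,0,0],"grip":-1}]' >/dev/null; python3 -c "from h import *; lip()"
```

```text
t 15.43 lip x y z mm [-98.2  -1.   63.4] rot [ 0.  -0.9  0. ] F hob [16.7 -0.5  2. ] gap 0.0074
t 15.80 lip x y z mm [-98.3  -1.   63. ] rot [ 0. -0.  0.] F hob [16.8  0.2  4.5] gap 0.0072
```

Flat and seated, with the vertical force building. I'll press a touch, then ease +x to let the strip lock it.

```bash
python3 -m handwheel '[{"slide":[0,0,0.1],"delta_rot":[0,0,0],"grip":-1},{"slide":[0,0,0.15],"delta_rot":[0,0,0],"grip":-1}]' >/dev/null; python3 -c "from h import *; lip()"
python3 -m handwheel '[{"slide":[0,0.2,0],"delta_rot":[-0.004,0,0],"grip":-1},{"slide":[0,0.4,0],"delta_rot":[-0.008,0,0],"grip":-1},{"slide":[0,0.6,0],"delta_rot":[-0.012,0,0],"grip":-1},{"slide":[0,0.8,0],"delta_rot":[-0.016,0,0],"grip":-1},{"slide":[0,0.8,0],"delta_rot":[-0.016,0,0],"grip":-1}]' >/dev/null; python3 -c "from h import *; lip()"
python3 -m handwheel '[{"slide":[0,0.2,0],"delta_rot":[0,0,0],"grip":-1},{"slide":[0,0.4,0],"delta_rot":[0,0,0],"grip":-1},{"slide":[0,0.6,0],"delta_rot":[0,0,0],"grip":-1},{"slide":[0,0.6,0],"delta_rot":[0,0,0],"grip":-1}]' >/dev/null; python3 -c "from h import *; lip()"
```

```text
t 16.05 lip x y z mm [-98.3  -0.9  62.4] rot [ 0.  -0.1  0. ] F hob [12.9  0.1 16. ] gap 0.0077
t 16.68 lip x y z mm [-98.2  -1.   61.5] rot [ 0.  -0.2  0. ] F hob [-9.5  1.4 36.2] gap 0.0076
t 17.18 lip x y z mm [-95.7  -1.   62. ] rot [0.  0.1 0.1] F hob [-20.8   0.7  46.5] gap 0.0077
```

Fz has climbed too high through stiction. I'll ease up.

```bash
python3 -m handwheel '[{"slide":[0,0,-0.2],"delta_rot":[0,0,0],"grip":-1},{"slide":[0,0,-0.3],"delta_rot":[0,0,0],"grip":-1}]' >/dev/null; python3 -c "from h import *; lip()"
```

```text
t 17.43 lip x y z mm [-91.2  -0.9  61.5] rot [ 0.  -0.3  0. ] F hob [6.9 1.  0.2] gap 0.0072
```

```bash
python3 -m handwheel '[{"slide":[0,0.15,0],"delta_rot":[0,0,0],"grip":-1},{"slide":[0,0.3,0],"delta_rot":[0,0,0],"grip":-1},{"slide":[0,0.3,0],"delta_rot":[0,0,0],"grip":-1}]' >/dev/null; python3 -c "from h import *; lip()"
python3 -m handwheel '[{"slide":[0,0.15,-0.03],"delta_rot":[0,0,0],"grip":-1},{"slide":[0,0.3,-0.03],"delta_rot":[0,0,0],"grip":-1},{"slide":[0,0.3,-0.03],"delta_rot":[0,0,0],"grip":-1}]' >/dev/null; python3 -c "from h import *; lip()"
```

```text
t 17.80 lip x y z mm [-91.1  -1.   62. ] rot [0. 0. 0.] F hob [-5.5  1.2 17.7] gap 0.0075
t 18.18 lip x y z mm [-88.4  -0.9  62. ] rot [0.  0.1 0. ] F hob [-4.5  0.9 15.4] gap 0.0073
```

```bash
python3 -m handwheel '[{"slide":[0,0,-0.12],"delta_rot":[0,0,0],"grip":-1},{"slide":[0,0.15,-0.12],"delta_rot":[0,0,0],"grip":-1},{"slide":[0,0.15,-0.12],"delta_rot":[0,0,0],"grip":-1}]' >/dev/null; python3 -c "from h import *; lip()"
python3 -m handwheel '[{"slide":[0,0.15,-0.03],"delta_rot":[0,0,0],"grip":-1},{"slide":[0,0.3,-0.05],"delta_rot":[0,0,0],"grip":-1},{"slide":[0,0.3,-0.05],"delta_rot":[0,0,0],"grip":-1}]' >/dev/null; python3 -c "from h import *; lip()"
```

```text
t 18.55 lip x y z mm [-87.3  -0.9  62.2] rot [0.  0.1 0. ] F hob [-2.2  1.1  7.5] gap 0.0078
t 18.93 lip x y z mm [-87.4  -1.   62.6] rot [0.  0.4 0. ] F hob [-9.8  1.  13.5] gap 0.0075
```

It stops at -87.3, which is the 11 mm lock travel. I'll unload, open and lift.

```bash
python3 -m handwheel '[{"slide":[0,-0.3,-0.05],"delta_rot":[0,0,0],"grip":-1},{"slide":[0,-0.3,-0.05],"delta_rot":[0,0,0],"grip":-1}]' >/dev/null; python3 -c "from h import *; lip()"
python3 -m handwheel '[{"slide":[0,-0.1,-0.05],"delta_rot":[0,0,0],"grip":-0.5},{"slide":[0,-0.1,-0.05],"delta_rot":[0,0,0],"grip":-0.2},{"slide":[0,-0.1,-0.1],"delta_rot":[0,0,0],"grip":0},{"slide":[0,-0.1,-0.2],"delta_rot":[0,0,0],"grip":0},{"slide":[0,-0.1,-1],"delta_rot":[0,0,0],"grip":0},{"slide":[0,-0.1,-3],"delta_rot":[0,0,0],"grip":0},{"slide":[0,-0.1,-7],"delta_rot":[0,0,0],"grip":0},{"slide":[0,-0.1,-12],"delta_rot":[0,0,0],"grip":0},{"slide":[-6,-0.1,-15],"delta_rot":[0,0,0],"grip":0},{"slide":[-12,-0.1,-15],"delta_rot":[0,0,0],"grip":0},{"slide":[-18,-0.1,-15],"delta_rot":[0,0,0],"grip":0},{"slide":[-24,-0.1,-15],"delta_rot":[0,0,0],"grip":0},{"slide":[-30,-0.1,-15],"delta_rot":[0,0,0],"grip":0},{"slide":[-30,-0.1,-15],"delta_rot":[0,0,0],"grip":0}]'
python3 - <<'E'
from h import *
t=eyes.snapshot("top");s=eyes.snapshot("side"); ims=[]
H=Ro.from_euler("z",YAW,degrees=True)
for c,(r0,r1,c0,c1) in ((t,(140,270,235,365)),(s,(160,290,250,380))):
    im=np.ascontiguousarray(c["image"][r0:r1,c0:c1,::-1]); im=cv2.resize(im,None,fx=3,fy=3,interpolation=cv2.INTER_CUBIC)
    ims.append(im)
cv2.imwrite("pics/done.png",np.hstack(ims))
E
```

```text
t 19.18 lip x y z mm [-87.4  -1.   62.4] rot [0.  0.1 0. ] F hob [-0.9  1.7 -2.7] gap 0.0075
clock: 20.92
tcp_pos: [0.5656, -0.198, 0.232]
tool_rot: [0.0, 0.648, 0.762, -0.0]
force: [-0.2, -0.0, 0.6]
finger_gap: 0.0427
```

View pics/done.png

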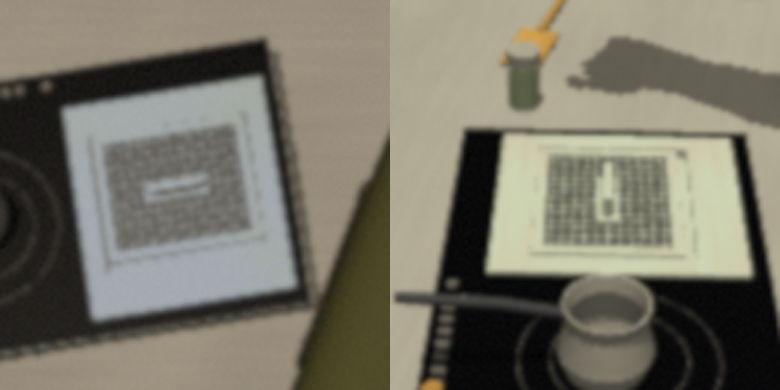

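The last view shows the filter's mesh flat and flush in the opening, tab at (176,187) in the top crop, with even gaps. I'll check the tab numerically and hand in.

```bash
python3 - <<'E'
from h import *
from station import ticket
t=eyes.snapshot("top"); H=Ro.from_euler("z",YAW,degrees=True)
X=ray(t,235+(176+.5)/3-.5,140+(187+.5)/3-.5,.099); print("tab in opening frame mm",np.round(H.inv().apply(X-O)*1e3,1))
o=status.observe(); print(o["clock"],o["force"],np.abs(o["dq"]).max())
ticket.hand_in()
E
```

```text
tab in opening frame mm [ 3.4 -1.9 99. ]
21.075 [ 0.17014351  0.56071124 -0.36718318] 0.02345883020363718
the job is handed in; nothing more can be done
```

I put the filter back in the opening and handed the job in at 21.1 s of the 56 s allowed. My last readings and the final picture show it flat, locked and released. The hand-in gives no verdict, so that rests on those readings.

**What I did**
- I gripped the pull tab, tilted the filter and lowered its long lip into the opening without contact.
- I centred it by touching both side walls, at +1.8 and -4.2 mm.
- I pushed the lip in against the strip to a hard stop at about 10° tilt. The force rose from 9.5 to 23 N.
- I swung it flat, then guided it +x until it stopped. The travel was 11 mm, which matches the full lock stroke.

**Last checks**
- **Before letting go:** the lip was at x = -87.4 mm and z = 62.4 mm, tilted about 0.1°. That fits the locked pose (-87.5 and 62 mm).
- **Final picture:** the filter looks flush with even gaps, apart from a small dark mark at the robot-side, -y corner. I took that for shadow and did not check it. The coffee pot, spice jar and spatula looked unmoved in the crop. The other loose things were out of frame.
- **Tab by camera:** it came out at (3.4, -1.9) mm against about (5.6, -1.0) expected. That is roughly the 2 mm calibration error.

**What went less well:** while I eased the filter forward, friction and my downward pressing drove the vertical force to about 46 N. I backed off at once. That was the highest I read, and the combined force then was about 51 N at the wrist, but I only read it between moves. A brief higher peak against the 60 N limit can't be ruled out.

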